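# Start the stirrer under the amber bottle

## Task

Get the amber bottle stirring with closed fingers: press the green-barred half of the mains rocker down until it is fully on, then push the blue key in front of the plate on which the amber bottle stands all the way in (it stays in), and then press the green start button fully down and let it come up again. Do not press the red stop button or the other two keys, keep to this order, and leave the bottle and everything else standing where it is.

Things in the scene. Friction and masses are not known exactly. Their poses are not given: they have to be found in the camera images.
- stirrer: fixed white three-place stirrer, 240 (x) x 300 (y) x 60 mm high; origin under its centre on the bench, +x away from its key side, turned by up to 0.2 rad. Three steel plates (84 mm across, tops 64 mm high) at own x = 45 mm, y = 90 (left), 0 (middle), -90 mm (right). At own x = -80 mm, same y, is each plate's blue key
- bottle: loose amber-brown bottle with a white cap, 62 mm across, 110 mm high, standing on one of the three plates; origin at the centre of its underside
- beaker: loose clear glass beaker, 68 mm across, 95 mm high, on another plate; origin at the centre of its underside
- cup: loose white porcelain cup, 72 mm across at the rim, 60 mm high, on another plate; origin at the centre of its underside
- pod: fixed grey control box, 170 (x) x 230 (y) x 50 mm high, origin under its centre on the bench; a rocker, a green button and a red button stand in a row along own x = -30 mm at y = 70, 0 and -70 mm, in an order that varies
- rocker_base: housing of the mains rocker, 82 (x) x 44 (y) x 12 mm high, on the control box; origin under its centre. In it sits a white two-winged paddle, 68 mm long (along the box's x), 32 mm wide, hinged across its middle along the box's y, 62 mm above the bench; its near half (own -x) bears a green bar
- rocker_on_end (a point): point on the upper face of the rocker's near half, on the green bar, 25 mm from the hinge. Off: the green-barred half slopes up at 0.4 rad, its end about 13 mm above the hinge, and the other half is level. On: the barred half is level. Going from off to fully on this point is pressed down about 10 mm
- rocker (a joint): mains rocker angle, rad: 0 off (starts between 0 and 0.04), 0.4 fully on; stays where left, takes about 2 to 3 N at the bar to move
- start_base: housing of the green start button, 44 mm across, 12 mm high, on the control box; origin under its centre
- start_top (a point): centre of the top of the green start button (28 mm across, 72 mm above the bench when out; height as it is pressed is lower)
- start (a joint): travel of the green start button, m: 0 out, 0.006 fully down; sprung, takes about 5 N and comes up again when let go
- stop_base: housing of the red stop button, same size as the green one's, on the control box; origin under its centre
- stop (a joint): travel of the red stop button, m: 0 out, 0.006 fully down; sprung as the green one
- cap: loose orange screw cap, 42 mm across, 20 mm high, lying on the rear part of the control box; origin under its centre
- washbottle: loose white wash bottle with orange spout, 68 mm across, 185 mm high, on the bench; origin under its centre
- cylinder: loose clear measuring cylinder, foot 70 mm across, 167 mm high, on the bench; origin under its centre
- beaker2: loose clear glass beaker, 80 mm across, 100 mm high, on the bench; origin under its centre
- jar: loose white jar with blue lid, 66 mm across, 80 mm high, on the bench; origin under its centre
- key_left_top (a point): centre of the top of the left (+y of the stirrer) blue key, 32 x 32 mm; 72 mm above the bench when out, 64 mm when fully in
- key_left (a joint): travel of the left (+y of the stirrer) key, m: 0 out, 0.008 fully in; takes 3 to 4 N to push and stays in where it is left
- key_mid_top (a point): centre of the top of the middle blue key, 32 x 32 mm; 72 mm above the bench when out, 64 mm when fully in
- key_mid (a joint): travel of the middle key, m: 0 out, 0.008 fully in; takes 3 to 4 N to push and stays in where it is left
- key_right_top (a point): centre of the top of the right (-y of the stirrer) blue key, 32 x 32 mm; 72 mm above the bench when out, 64 mm when fully in
- key_right (a joint): travel of the right (-y of the stirrer) key, m: 0 out, 0.008 fully in; takes 3 to 4 N to push and stays in where it is left

How it is judged:
By the outcome, as a careful person would: the job done as asked, in the order asked, and still so for the second after the job is handed in, with the robot touching nothing.
It also fails if it takes over 46 s, if anything falls off the work surface, if the arm or the gripper's body presses on something with over 40 N, if the wrist force passes 120 N, or if a joint passes its speed limit or range.

## Robot

A 7-joint arm with a two-finger parallel gripper is mounted at the origin on the work surface. World frame = base frame: x ahead of the robot, y to its left, z up, the work surface at z = 0. Lengths are in m, angles in rad, forces in N, time in s.
With the tool pointing down it reaches from about 0.425 to 0.925 m from the base axis. Payload 6.8 kg.
Tool frame: the origin (TCP) lies on the centre line of the jaws, within the pads' length; the fingertips stand bot.tip_reach ahead of it and the grasp point (between the pads) lies 3 mm ahead of it (bot.tip_reach is the distance from the TCP to the fingertips, in m); z points along the fingers, y is the line along which they close (so a half turn about z gives the same grasp; the last joint's range is limited). The gripper opens to 85 mm and grips with 20 to 120 N. Pads are 22 mm wide; open, the fingers measure 114 mm over their backs; the gripper's body (76 mm by 85 mm) begins 54 mm behind the grasp point. The pads swing forward as they close: fully open they stand 13 mm farther back than shut.
Start: joints at [1.049, 0.477, 0.022, 1.555, -0.011, 1.109, -0.083], TCP at [0.271, -0.618, 0.225] pointing down, gripper open.
Joint ranges: [-2.96, 2.96], [-0.34, 2.1], [-1.41, 1.46], [0.24, 2.44], [-1.37, 4.51], [0.17, 1.92], [-2.96, 2.96]. Speed limits (rad/s): [2.39, 2.39, 3.14, 3.14, 3.14, 3.14, 3.14].

## Interface

Orientations are given as a unit quaternion [w, x, y, z].
In Python, from station import bot gives the robot as it stands.
- The arm moves only by the tool jog_arm, never from a script. Its argument "deltas" is a list of rows, each a list of 7 numbers: the shift along the world's x, y, z in m, then the turn, a rotation vector about the world's x, y, z in rad, then the opening, from 0 (shut) to 1 (fully open). In form: [[x, y, z, rx, ry, rz, grip], ...]. A call has 1 to 10 rows; each row shifts and turns the commanded pose from where the row before left it; what a row does not reach is not made up. A row lasts 1/10 s, in which the tool goes at most 50 mm and 8.59 degrees, less where a joint would pass 70% of its speed; a pose out of reach is approached as far as the arm can. A call with a gripper value outside its range is refused whole. The fingers move at their own pace and stop on an object; "newtons" is the grip in N (left out, the last holds). Time passes only in rows, so rows that do not move let the fingers close. It gives the time, the measured TCP pose, the force, the opening and the grip force at its end, in the units of the state.
- bot.get_obs(): the state, without advancing time (a new reading comes with each control period).
- bot.read_camera(name): name is "scene" or "top" or "wrist"; returns a dict with "img" (480x640x3 uint8, red, green, blue), "K" (3x3 intrinsics, pixels), "dist_coeffs" ([k1, k2, p1, p2, k3] as OpenCV has them; the pictures are not rectified), "eye" and "attitude" of the camera in the world. Camera axes: x right, y down, z forward; pixel columns grow to the right and rows downward; lengths in m; the calibration is good to about 2 mm. A picture is of the moment at which its call begins. There is no depth.
- bot.hand_in(): hands the job in; it is judged then, once.
The state is a dict: "t": time; "q": joint angles; "joint_vel": joint speeds; "joint_torque": joint torques, N m; "eef_pos": TCP position; "tool_rot": TCP orientation; "contact_force": force on the tool from outside, world axes, zero at the start; "torque": the same for the moment, N m; "gripper_width": opening from 0.0 (shut) to 1.0 (fully open); "grasp_force": force on a finger pad.
Only numpy, scipy, OpenCV 4.12 (cv2) and the standard library are available. Lean on these libraries where they do the work, as an engineer would, in place of code of your own. Each camera call takes 0.05 s, during which the arm holds its last target. There are 200 camera calls.

## Working session

There is one attempt and no reset: what is moved stays moved. The work goes in short steps, Python scripts to look and compute and a tool call to move; the robot and the scene stay as the last step left them, time stands still between calls to the robot, and variables do not carry over. Pictures are saved under pics/ and viewed, at most 11 in all, crops included, and the job is handed in when it is done.

Besides the shell and the picture viewer there is one more tool, called after "Call:" as name(argument=value, ...) on one line, values as JSON. jog_arm: Moves the arm, as the interface text tells. Its arguments: {"type":"object","properties":{"deltas":{"type":"array"},"newtons":{"type":"number"}},"required":["deltas"]}

```bash
mkdir -p pics; cat > h.py <<'E'
import numpy as np,cv2,pickle
from scipy.spatial.transform import Rotation as R
def rot(a):
    a=np.array(a,float)
    return a if a.shape==(3,3) else R.from_quat(a[[1,2,3,0]]).as_matrix()
def px2w(c,uv,z):
    p=cv2.undistortPoints(np.array(uv,float).reshape(-1,1,2),np.array(c["K"]),np.array(c["dist_coeffs"])).reshape(-1,2)
    d=np.c_[p,np.ones(len(p))]@rot(c["attitude"]).T; e=np.array(c["eye"])
    return e+d*((np.broadcast_to(z,len(p))-e[2])/d[:,2])[:,None]
def w2px(c,P):
    M=rot(c["attitude"]);t=-M.T@np.array(c["eye"])
    return cv2.projectPoints(np.array(P,float).reshape(-1,3),cv2.Rodrigues(M.T)[0],t,np.array(c["K"]),np.array(c["dist_coeffs"]))[0].reshape(-1,2)
E
python3 - <<'E'
from station import bot
import cv2,pickle
C={}
for n in("top","scene"):
    C[n]=bot.read_camera(n);cv2.imwrite(f"pics/{n}0.png",C[n]["img"][:,:,::-1]);print(n,C[n]["eye"],C[n]["attitude"])
pickle.dump(C,open("c.pkl","wb"));print(bot.tip_reach,bot.get_obs())
E
```

```text
top [ 0.50571716 -0.01500372  1.27711195] [ 0.03160365 -0.69563525  0.71671484 -0.03758516]
scene [ 1.67158701 -0.43840259  1.24665468] [-0.31584245  0.76457537  0.5229448  -0.20541857]
0.022 {'t': 0.1, 'q': array([ 1.04888988,  0.47773142,  0.02233249,  1.55633222, -0.01153551,
        1.10930157, -0.0831014 ]), 'joint_vel': array([ 0.00133208, -0.0001885 ,  0.0001677 ,  0.00026141, -0.00242527,
        0.00122814, -0.00010746]), 'joint_torque': array([ 3.06553527e-03, -5.97766113e+01,  1.61307726e+00, -2.81957495e+01,
        1.28080003e-02,  5.00215130e-03,  1.55655994e-05]), 'eef_pos': array([ 0.27120536, -0.61753417,  0.22442196]), 'tool_rot': array([-7.95477577e-04,  9.78670211e-01,  2.05435977e-01, -2.09625729e-04]), 'contact_force': array([ 0.71494815, -0.94011463,  0.24253103]), 'torque': array([ 0.01333784,  0.0025521 , -0.03537485]), 'grasp_force': 0.0, 'gripper_width': 0.999436653363456}
```

View pics/top0.png

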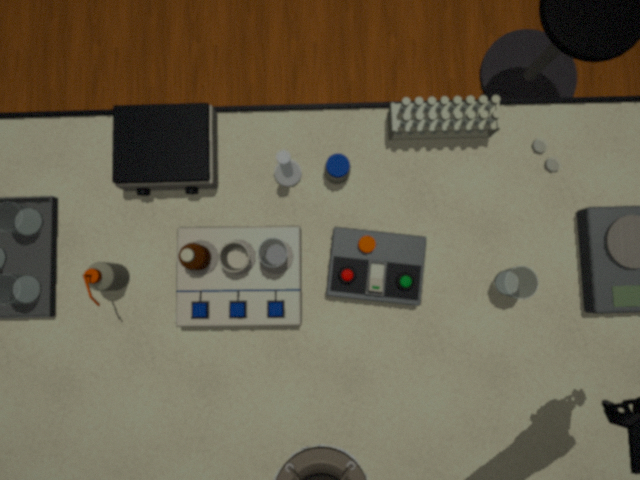

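View pics/scene0.png

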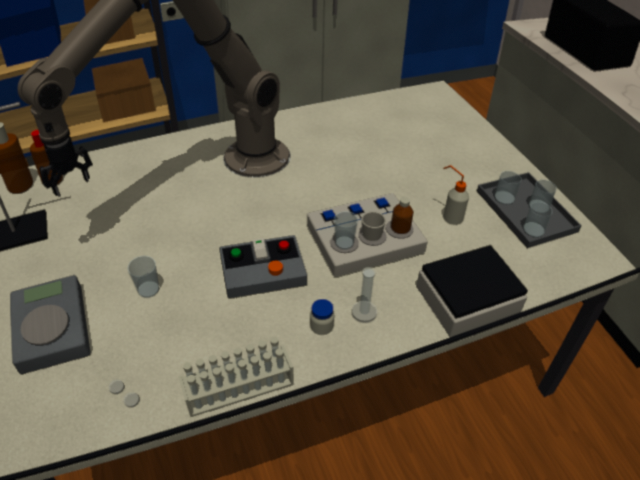

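The bottle is on the left plate in the top view, so the left key at about (200,310) is the one to push. The rocker is at about (376,277), the green button at (405,282), and the red one at (347,275).

```bash
python3 - <<'E'
import pickle
from h import *
C=pickle.load(open("c.pkl","rb"));c=C["top"];im=c["img"]
hsv=cv2.cvtColor(im,cv2.COLOR_RGB2HSV)
def blobs(lo,hi,box,name,z,mn=15):
    x0,y0,x1,y1=box
    m=cv2.inRange(hsv,lo,hi);k=np.zeros_like(m);k[y0:y1,x0:x1]=m[y0:y1,x0:x1]
    n,_,s,ce=cv2.connectedComponentsWithStats(k)
    for i in range(1,n):
        if s[i,4]>=mn: print(name,ce[i].round(1),s[i],px2w(c,ce[i],z)[0].round(4))
blobs((100,120,60),(130,255,255),(175,290,310,330),"key",.072)
blobs((50,120,50),(85,255,255),(390,265,430,300),"start",.072)
blobs((0,150,80),(5,255,255),(330,260,365,295),"stop",.072)
blobs((40,60,40),(90,255,255),(365,255,390,300),"bar",.071,3)
blobs((0,0,130),(180,70,255),(365,255,390,300),"paddle",.066)
a=cv2.resize(im[225:335,330:430],None,fx=6,fy=5.4,interpolation=cv2.INTER_CUBIC)
cv2.imwrite("pics/pod.png",a[:,:,::-1])
E
```

```text
key [199.  309.5] [193 303  13  14 182] [0.4606 0.2732 0.072 ]
key [237.  309.5] [230 303  15  14 189] [0.4579 0.1835 0.072 ]
key [275.4 308.7] [269 302  14  15 195] [0.4571 0.0932 0.072 ]
start [405.4 280.8] [400 275  12  13 120] [ 0.5134 -0.217   0.072 ]
stop [346.8 274.5] [341 269  12  12 110] [ 0.5325 -0.0781  0.072 ]
bar [375.5 287. ] [372 286   8   3  22] [ 0.5008 -0.1453  0.071 ]
paddle [376.3 273.9] [371 265  12  20 207] [ 0.5319 -0.1491  0.066 ]
```

View pics/pod.png

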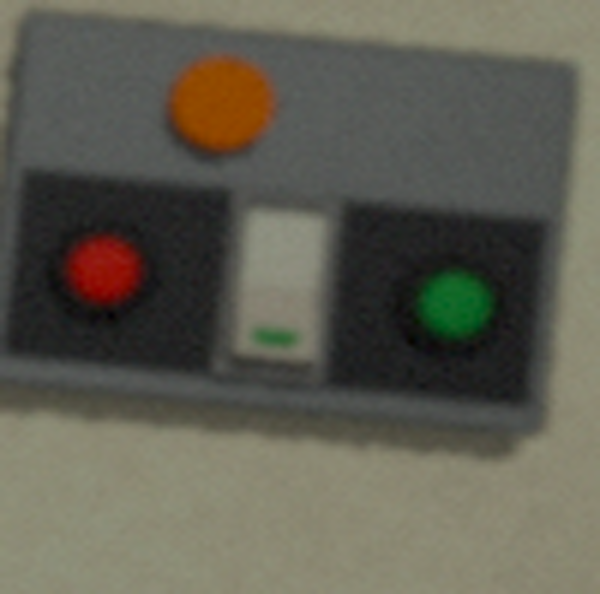

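Call:
jog_arm(deltas=[[0.015, 0.03, 0, 0, 0, -0.035, 0], [0.015, 0.03, 0, 0, 0, -0.035, 0], [0.015, 0.03, 0, 0, 0, -0.035, 0], [0.015, 0.03, 0, 0, 0, -0.035, 0], [0.015, 0.03, 0, 0, 0, -0.035, 0], [0.015, 0.03, 0, 0, 0, -0.035, 0], [0.015, 0.03, 0, 0, 0, -0.035, 0], [0.015, 0.03, 0, 0, 0, -0.035, 0], [0.015, 0.03, 0, 0, 0, -0.035, 0], [0.015, 0.03, 0, 0, 0, -0.035, 0]], newtons=30)

```text
t: 1.1
eef_pos: [0.4216, -0.3166, 0.2251]
tool_rot: [-0.0, 1.0, 0.031, -0.0]
contact_force: [0.2, 0.0, -0.9]
gripper_width: -0.001
grasp_force: 0.0
```

Call:
jog_arm(deltas=[[0.015, 0.03, 0, 0, 0, -0.035, 0], [0.015, 0.03, 0, 0, 0, -0.035, 0], [0.015, 0.03, 0, 0, 0, -0.035, 0], [0.015, 0.03, 0, 0, 0, -0.035, 0], [0.015, 0.03, 0, 0, 0, -0.035, 0], [0.004, 0.024, 0, 0, 0, -0.025, 0], [0, 0, -0.03, 0, 0, 0, 0], [0, 0, -0.03, 0, 0, 0, 0], [0, 0, -0.03, 0, 0, 0, 0], [0, 0, 0, 0, 0, 0, 0]])

```text
t: 2.1
eef_pos: [0.4972, -0.1433, 0.1317]
tool_rot: [-0.001, 0.998, -0.068, -0.004]
contact_force: [-0.7, -0.3, 0.1]
gripper_width: -0.0
grasp_force: 0.0
```

```bash
python3 - <<'E'
from station import bot
from h import *
s=bot.read_camera("scene");w=bot.read_camera("wrist");o=bot.get_obs();print(bot.tip_reach,o["eef_pos"],o["contact_force"])
M=rot(o["tool_rot"]);tip=o["eef_pos"]+M@[0,0,bot.tip_reach]
a=s["img"].copy()
print(w2px(s,tip),w2px(s,[.4997,-.1445,.072]))
a=cv2.resize(a[200:300,200:320],None,fx=4,fy=4,interpolation=cv2.INTER_CUBIC)
b=w["img"].copy()
for P in([.5002,-.1445,.072],[.523,-.1476,.062],[.5134,-.217,.072]):
    cv2.drawMarker(b,tuple(int(v) for v in w2px(w,P)[0]),(255,0,255),0,12,1)
b=cv2.resize(b,(320,240));b=np.vstack([b,np.zeros((160,320,3),np.uint8)])
cv2.imwrite("pics/a1.png",np.hstack([a,b])[:,:,::-1])
E
```

```text
0.022 [ 0.50021619 -0.14401078  0.13541904] [ 0.59291283 -0.6121017   0.57862805]
[[256.96094488 232.50438834]] [[257.59708185 242.83396228]]
```

View pics/a1.png

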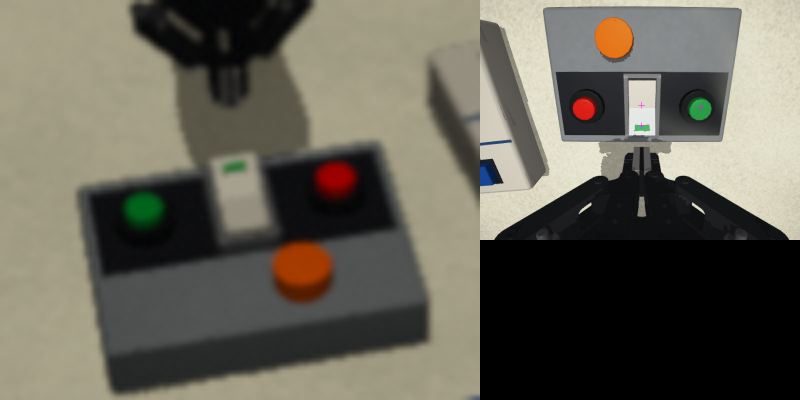

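The tips appear in the scene view at about (257,225), but I predicted (257,232). The markers sit on the bar and hinge in the wrist view. I'll check the tip projection in the wrist camera before touching anything.

```bash
python3 - <<'E'
from station import bot
from h import *
w=bot.read_camera("wrist");s=bot.read_camera("scene");o=bot.get_obs();M=rot(o["tool_rot"])
print(o["eef_pos"],o["tool_rot"],M[:,2],M[:,0],w["eye"])
b=w["img"][220:420,200:440].copy();a=s["img"][190:250,220:300].copy()
a=cv2.resize(a,None,fx=5,fy=5,interpolation=cv2.INTER_CUBIC);b=cv2.resize(b,None,fx=2,fy=2)
for r,col in((0,(255,0,0)),(.022,(255,0,255)),(.0,(255,255,0))):
    P=o["eef_pos"]+M@[0,0,r]
    cv2.drawMarker(b,tuple(int(v) for v in (w2px(w,P)[0]-[200,220])*2),col,0,10,1)
    cv2.drawMarker(a,tuple(int(v) for v in (w2px(s,P)[0]-[220,190])*5),col,0,10,1)
    print(r,w2px(w,P),w2px(s,P))
a=cv2.copyMakeBorder(a,0,400-a.shape[0],0,320-a.shape[1] if a.shape[1]<320 else 0,0) if 0 else np.vstack([a,np.zeros((100,400,3),np.uint8)])
cv2.imwrite("pics/a2.png",np.hstack([a[:, :320],b])[:,:,::-1])
E
```

```text
[ 0.50150977 -0.14431864  0.13682163] [ 1.60700634e-04  9.97673621e-01 -6.81611602e-02  1.17338578e-03] [ 2.31940500e-03 -4.80612239e-04 -9.99997195e-01] [ 0.99070536 -0.13600481  0.00236322] [ 0.58200781 -0.15548624  0.28342388]
0 [[322.49833968 302.99036758]] [[256.50324458 226.79073682]]
0.022 [[322.54743884 281.51605593]] [[256.96603872 232.48304157]]
0.0 [[322.49833968 302.99036758]] [[256.50324458 226.79073682]]
```

View pics/a2.png

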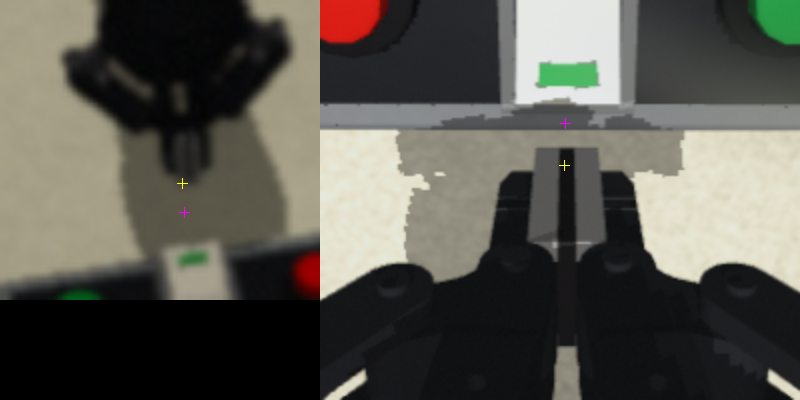

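Both views, each looking from +x and above, put the tips about 25 mm higher or nearer the robot than predicted. The first pictures see the gripper from other angles, so I'll use them to tell which.

```bash
python3 - <<'E'
from h import *
C=pickle.load(open("c.pkl","rb"))
e=np.array([.27120536,-.61753417,.22442196]);M=rot([-7.95477577e-04,9.78670211e-01,2.05435977e-01,-2.09625729e-04])
out=[]
for n,(x0,y0) in(("top",(560,380)),("scene",(20,130))):
    a=cv2.resize(C[n]["img"][y0:y0+100,x0:x0+80],None,fx=5,fy=5,interpolation=cv2.INTER_CUBIC)
    a=np.clip(a.astype(float)*2,0,255).astype(np.uint8)
    for sg in(-1,1):
        for r,col in((.009,(255,0,255)),(-.015,(255,255,0))):
            cv2.drawMarker(a,tuple(int(v) for v in (w2px(C[n],e+M@[0,sg*.0475,r])[0]-[x0,y0])*5),col,0,12,1)
        cv2.drawMarker(a,tuple(int(v) for v in (w2px(C[n],e+M@[0,sg*.0475,.009]-[.025,0,0])[0]-[x0,y0])*5),(0,255,0),0,12,1)
    out.append(a)
cv2.imwrite("pics/a3.png",np.hstack(out)[:,:,::-1])
E
```

```text
(no output)
```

View pics/a3.png

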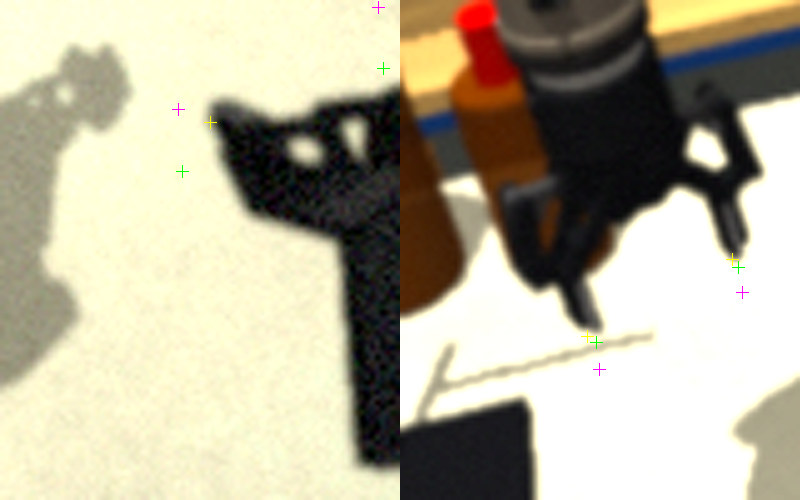

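The 24 mm shorter reach (yellow) fits both views, so xy is right and the shut tips sit at about the TCP height. I'll descend gently and watch the force.

Call:
jog_arm(deltas=[[-0.002, 0, -0.01, 0, 0, 0, 0], [0, 0, -0.01, 0, 0, 0, 0], [0, 0, -0.01, 0, 0, 0, 0], [0, 0, -0.005, 0, 0, 0, 0], [0, 0, -0.005, 0, 0, 0, 0], [0, 0, -0.005, 0, 0, 0, 0], [0, 0, -0.005, 0, 0, 0, 0], [0, 0, 0, 0, 0, 0, 0]])

```text
t: 3.1
eef_pos: [0.498, -0.1439, 0.0846]
tool_rot: [-0.0, 0.998, -0.068, -0.001]
contact_force: [-0.2, 0.0, 0.5]
gripper_width: -0.002
grasp_force: 0.0
```

Call:
jog_arm(deltas=[[0.001, 0, -0.003, 0, 0, 0, 0], [0, 0, -0.003, 0, 0, 0, 0], [0, 0, -0.003, 0, 0, 0, 0], [0, 0, -0.002, 0, 0, 0, 0], [0, 0, -0.002, 0, 0, 0, 0], [0, 0, 0, 0, 0, 0, 0]])

```text
t: 3.7
eef_pos: [0.4992, -0.144, 0.072]
tool_rot: [-0.0, 0.998, -0.068, -0.0]
contact_force: [-0.9, -0.6, -0.8]
gripper_width: -0.001
grasp_force: 0.0
```

Call:
jog_arm(deltas=[[0, 0, -0.002, 0, 0, 0, 0], [0, 0, -0.002, 0, 0, 0, 0], [0, 0, 0, 0, 0, 0, 0]])

```text
t: 4.0
eef_pos: [0.4993, -0.144, 0.0682]
tool_rot: [0.0, 0.998, -0.068, -0.0]
contact_force: [-0.1, 0.0, 0.1]
gripper_width: -0.0
grasp_force: 0.1
```

Call:
jog_arm(deltas=[[0, 0, -0.002, 0, 0, 0, 0], [0, 0, -0.002, 0, 0, 0, 0], [0, 0, 0, 0, 0, 0, 0]])

```text
t: 4.3
eef_pos: [0.4992, -0.144, 0.064]
tool_rot: [-0.0, 0.998, -0.068, -0.0]
contact_force: [0.2, -0.3, 0.3]
gripper_width: -0.0
grasp_force: 0.1
```

Call:
jog_arm(deltas=[[0, 0, -0.002, 0, 0, 0, 0], [0, 0, -0.002, 0, 0, 0, 0], [0, 0, 0, 0, 0, 0, 0]])

```text
t: 4.6
eef_pos: [0.4992, -0.144, 0.0599]
tool_rot: [-0.0, 0.998, -0.068, -0.0]
contact_force: [0.7, -0.2, 0.4]
gripper_width: 0.001
grasp_force: 0.0
```

```bash
python3 - <<'E'
from station import bot
from h import *
w=bot.read_camera("wrist");s=bot.read_camera("scene");o=bot.get_obs();print(o["eef_pos"],o["contact_force"])
b=cv2.resize(w["img"][180:400,200:440],None,fx=1.8,fy=1.8)
a=cv2.resize(s["img"][210:276,220:294],None,fx=5,fy=6,interpolation=cv2.INTER_CUBIC);a=np.clip(a*1.6,0,255)
cv2.imwrite("pics/a4.png",np.hstack([a[:396],b])[:,:,::-1])
E
```

```text
[ 0.49965971 -0.14403912  0.06018219] [-0.5908251   0.21659781 -0.15652848][ WARN:0@0.593] global loadsave.cpp:1063 imwrite_ Unsupported depth image for selected encoder is fallbacked to CV_8U.
```

View pics/a4.png

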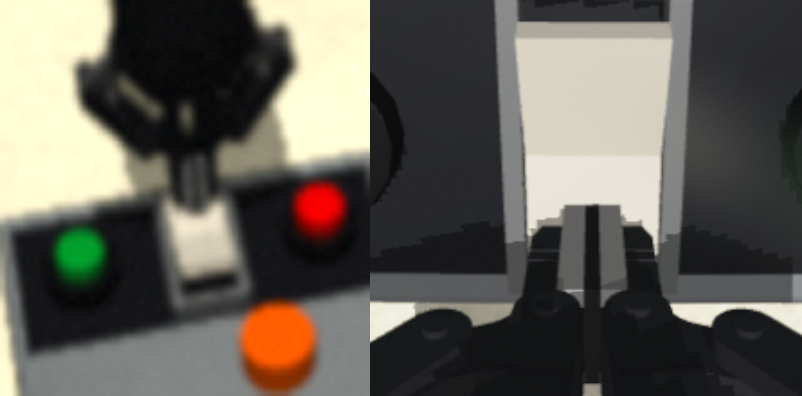

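The rocker has begun to tilt: the far half is rising and the tip is on the bar. I'll press on until a firm stop.

Call:
jog_arm(deltas=[[0, 0, -0.002, 0, 0, 0, 0], [0, 0, 0, 0, 0, 0, 0]])

```text
t: 4.9
eef_pos: [0.4998, -0.1441, 0.059]
tool_rot: [0.0, 0.998, -0.068, 0.0]
contact_force: [-3.0, -0.0, 9.8]
gripper_width: 0.001
grasp_force: 4.7
```

Call:
jog_arm(deltas=[[0, 0, -0.002, 0, 0, 0, 0], [0, 0, 0, 0, 0, 0, 0]])

```text
t: 5.1
eef_pos: [0.4999, -0.1441, 0.0588]
tool_rot: [0.0, 0.998, -0.068, 0.0]
contact_force: [-8.6, 2.4, 30.1]
gripper_width: -0.003
grasp_force: 14.9
```

```bash
python3 - <<'E'
from station import bot
from h import *
w=bot.read_camera("wrist");s=bot.read_camera("scene");o=bot.get_obs();print(o["eef_pos"],o["contact_force"])
C=dict(w=w,s=s);pickle.dump(C,open("c2.pkl","wb"))
# far paddle end row (wrist), predicted for angle th
for th in(0,.1,.2,.3,.4):
    ux=np.array([.9907,-.136,0]);P=np.array([.523,-.1476,.062])+34*1e-3*(np.cos(th)*ux+np.sin(th)*np.array([0,0,1]))
    print(th,w2px(w,P)[0].round(1))
h=np.array([.523,-.1476,.062]);c=w2px(w,h)[0].astype(int);g=w["img"][:,:,1]
print("hinge",c);print([int(v) for v in g[c[1]-110:c[1]+20:2,c[0]]])
E
```

```text
[ 0.49982991 -0.1441219   0.05877921] [-9.42157161  2.01079049 28.83547086]
0 [323.  179.2]
0.1 [323.  181.1]
0.2 [323. 184.]
0.3 [323.  187.9]
0.4 [323.  192.8]
hinge [322 258]
[149, 149, 149, 149, 149, 149, 139, 55, 57, 70, 98, 141, 140, 140, 140, 139, 139, 36, 28, 47, 50, 50, 50, 50, 162, 172, 171, 172, 172, 208, 210, 209, 210, 209, 209, 209, 209, 209, 209, 209, 209, 209, 209, 209, 209, 209, 209, 209, 210, 209, 209, 209, 209, 209, 209, 209, 210, 210, 209, 210, 210, 227, 228, 227, 227]
```

Firm stop at 30 N with the tip at about 62 mm, and the rear half's image length fits 0.4 rad, so the rocker is fully on. Next I lift and go to the left key.

Call:
jog_arm(deltas=[[0, 0, 0.02, 0, 0, 0, 0], [0, 0, 0.04, 0, 0, 0, 0], [0, 0, 0.04, 0, 0, 0, 0], [0, 0, 0.04, 0, 0, 0, 0], [-0.005, 0.03, 0, 0, 0, 0.01, 0], [-0.005, 0.03, 0, 0, 0, 0.01, 0], [-0.005, 0.03, 0, 0, 0, 0.01, 0], [-0.005, 0.03, 0, 0, 0, 0.01, 0], [-0.005, 0.03, 0, 0, 0, 0.01, 0], [-0.005, 0.03, 0, 0, 0, 0.01, 0]])

```text
t: 6.2
eef_pos: [0.4692, 0.0371, 0.1964]
tool_rot: [-0.0, 0.999, -0.038, 0.0]
contact_force: [0.1, -0.3, 1.1]
gripper_width: -0.001
grasp_force: 0.0
```

Call:
jog_arm(deltas=[[-0.005, 0.03, 0, 0, 0, 0.01, 0], [-0.004, 0.03, 0, 0, 0, 0.01, 0], [0, 0.03, 0, 0, 0, 0.01, 0], [0, 0.03, 0, 0, 0, 0.01, 0], [0, 0.03, 0, 0, 0, 0.01, 0], [0, 0.03, 0, 0, 0, 0.01, 0], [0, 0.03, 0, 0, 0, 0, 0], [0, 0.027, 0, 0, 0, 0, 0], [0, 0, 0, 0, 0, 0, 0], [0, 0, 0, 0, 0, 0, 0]])

```text
t: 7.2
eef_pos: [0.4602, 0.2732, 0.196]
tool_rot: [0.0, 1.0, -0.007, -0.0]
contact_force: [0.3, -1.4, -0.2]
gripper_width: -0.001
grasp_force: 0.0
```

Call:
jog_arm(deltas=[[0, 0, -0.03, 0, 0, 0, 0], [0, 0, -0.03, 0, 0, 0, 0], [0, 0, -0.03, 0, 0, 0, 0], [0, 0, -0.015, 0, 0, 0, 0], [0, 0, -0.01, 0, 0, 0, 0], [0, 0, 0, 0, 0, 0, 0]])

```text
t: 7.8
eef_pos: [0.4601, 0.2714, 0.0803]
tool_rot: [0.001, 1.0, -0.009, -0.001]
contact_force: [-0.8, 0.1, 0.1]
gripper_width: -0.0
grasp_force: 0.0
```

```bash
python3 - <<'E'
from station import bot
from h import *
w=bot.read_camera("wrist");o=bot.get_obs();print(o["eef_pos"],o["contact_force"])
b=w["img"].copy()
for P in([.4606,.2732,.072],[.4579,.1835,.072]):
  for d in((16,16),(16,-16),(-16,-16),(-16,16),(0,0)):
    cv2.drawMarker(b,tuple(int(v) for v in w2px(w,np.array(P)+np.array([d[0],d[1],0])/1e3)[0]),(255,0,255),0,10,2)
cv2.imwrite("pics/a5.png",b[:,:,::-1])
E
```

```text
[0.46064457 0.27212504 0.0812761 ] [0.21803416 0.31113857 0.36880816]
```

View pics/a5.png

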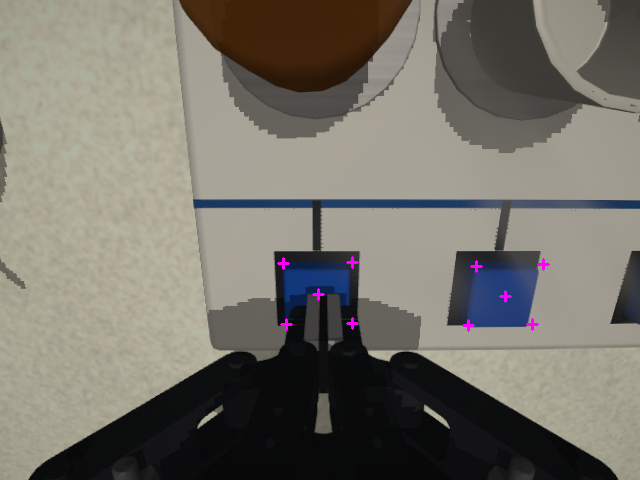

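The left key lies under the tips (about (318,294)), in front of the amber bottle. Pressing it.

Call:
jog_arm(deltas=[[0, 0.001, -0.005, 0, 0, 0, 0], [0, 0, -0.004, 0, 0, 0, 0], [0, 0, -0.003, 0, 0, 0, 0], [0, 0, -0.002, 0, 0, 0, 0], [0, 0, -0.002, 0, 0, 0, 0], [0, 0, -0.002, 0, 0, 0, 0], [0, 0, 0, 0, 0, 0, 0]])

```text
t: 8.55
eef_pos: [0.4604, 0.274, 0.0632]
tool_rot: [0.0, 1.0, -0.008, 0.0]
contact_force: [-1.0, -0.5, 0.2]
gripper_width: 0.003
grasp_force: 0.0
```

Call:
jog_arm(deltas=[[0, 0, -0.002, 0, 0, 0, 0], [0, 0, 0, 0, 0, 0, 0]])

```text
t: 8.75
eef_pos: [0.4604, 0.274, 0.0612]
tool_rot: [-0.0, 1.0, -0.008, 0.0]
contact_force: [-0.5, 0.9, -0.1]
gripper_width: -0.003
grasp_force: 0.0
```

Call:
jog_arm(deltas=[[0, 0, -0.002, 0, 0, 0, 0], [0, 0, 0, 0, 0, 0, 0]])

```text
t: 8.95
eef_pos: [0.4605, 0.274, 0.0592]
tool_rot: [-0.0, 1.0, -0.008, 0.0]
contact_force: [-0.2, 0.1, 0.4]
gripper_width: -0.002
grasp_force: 0.1
```

Call:
jog_arm(deltas=[[0, 0, -0.001, 0, 0, 0, 0], [0, 0, 0, 0, 0, 0, 0]])

```text
t: 9.15
eef_pos: [0.4605, 0.274, 0.0582]
tool_rot: [-0.0, 1.0, -0.008, 0.0]
contact_force: [-0.3, -0.1, 1.6]
gripper_width: -0.001
grasp_force: 0.4
```

Call:
jog_arm(deltas=[[0, 0, -0.001, 0, 0, 0, 0], [0, 0, 0, 0, 0, 0, 0]])

```text
t: 9.35
eef_pos: [0.4605, 0.274, 0.058]
tool_rot: [0.0, 1.0, -0.008, 0.0]
contact_force: [-2.3, -1.9, 9.3]
gripper_width: -0.001
grasp_force: 4.6
```

Call:
jog_arm(deltas=[[0, 0, -0.001, 0, 0, 0, 0], [0, 0, 0, 0, 0, 0, 0]])

```text
t: 9.55
eef_pos: [0.4605, 0.2741, 0.0578]
tool_rot: [0.0, 1.0, -0.008, 0.0]
contact_force: [-4.8, -4.2, 18.7]
gripper_width: -0.001
grasp_force: 9.1
```

```bash
python3 - <<'E'
from station import bot
from h import *
w=bot.read_camera("wrist");s=bot.read_camera("scene");o=bot.get_obs();print(o["eef_pos"],o["contact_force"])
b=cv2.resize(w["img"][180:380,200:560],None,fx=1.3,fy=1.8)
a=cv2.resize(s["img"][180:240,310:375],None,fx=5,fy=6,interpolation=cv2.INTER_CUBIC)
cv2.imwrite("pics/a6.png",np.hstack([a,b])[:,:,::-1])
E
```

```text
[0.46054393 0.27403708 0.0577794 ] [-4.68313861 -3.50536061 17.70799316]
```

View pics/a6.png

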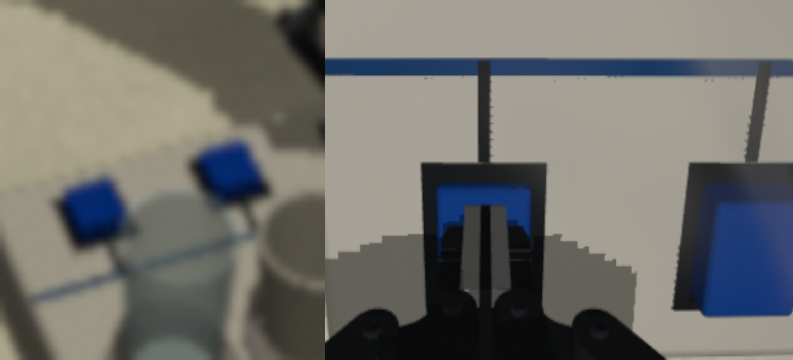

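Firm stop at the left key with about 18 N. It sits flush while the neighbouring key still stands out. Lifting and going to the green button.

Call:
jog_arm(deltas=[[0, 0, 0.02, 0, 0, 0, 0], [0, 0, 0.04, 0, 0, 0, 0], [0, 0, 0.04, 0, 0, 0, 0], [0, 0, 0.04, 0, 0, 0, 0], [0, -0.035, 0, 0, 0, 0, 0], [0, -0.035, 0, 0, 0, 0, 0], [0, -0.035, 0, 0, 0, 0, 0], [0, -0.035, 0, 0, 0, 0, 0], [0, -0.035, 0, 0, 0, 0, 0], [0, -0.035, 0, 0, 0, 0, 0]])

```text
t: 10.65
eef_pos: [0.4601, 0.0625, 0.1962]
tool_rot: [0.0, 1.0, -0.008, 0.0]
contact_force: [1.0, 1.3, 0.6]
gripper_width: -0.002
grasp_force: 0.0
```

Call:
jog_arm(deltas=[[0.006, -0.035, 0, 0, 0, -0.015, 0], [0.006, -0.035, 0, 0, 0, -0.015, 0], [0.006, -0.035, 0, 0, 0, -0.015, 0], [0.006, -0.035, 0, 0, 0, -0.015, 0], [0.006, -0.035, 0, 0, 0, -0.015, 0], [0.006, -0.035, 0, 0, 0, -0.015, 0], [0.006, -0.035, 0, 0, 0, -0.015, 0], [0.01, -0.036, 0, 0, 0, -0.015, 0], [0, 0, 0, 0, 0, 0, 0], [0, 0, 0, 0, 0, 0, 0]])

```text
t: 11.65
eef_pos: [0.512, -0.2176, 0.1958]
tool_rot: [-0.0, 0.998, -0.069, -0.0]
contact_force: [-0.1, 0.2, -0.2]
gripper_width: 0.0
grasp_force: 0.0
```

Call:
jog_arm(deltas=[[0, 0, -0.03, 0, 0, 0, 0], [0, 0, -0.03, 0, 0, 0, 0], [0, 0, -0.03, 0, 0, 0, 0], [0, 0, -0.015, 0, 0, 0, 0], [0, 0, -0.005, 0, 0, 0, 0], [0, 0, 0, 0, 0, 0, 0]])

```text
t: 12.25
eef_pos: [0.5122, -0.2157, 0.086]
tool_rot: [-0.0, 0.998, -0.067, -0.001]
contact_force: [0.1, -0.5, 0.9]
gripper_width: -0.002
grasp_force: 0.0
```

```bash
python3 - <<'E'
from station import bot
from h import *
w=bot.read_camera("wrist");s=bot.read_camera("scene");o=bot.get_obs();print(o["eef_pos"],o["contact_force"])
b=w["img"].copy()
cv2.drawMarker(b,tuple(int(v) for v in w2px(w,[.5134,-.217,.072])[0]),(255,0,255),0,10,2)
b=cv2.resize(b,(480,360))
a=cv2.resize(s["img"][180:250,225:390],(320,180),interpolation=cv2.INTER_CUBIC)
a2=cv2.resize(s["img"][225:265,240:300],(320,180),interpolation=cv2.INTER_CUBIC)
cv2.imwrite("pics/a7.png",np.hstack([np.vstack([a,a2]),b])[:,:,::-1])
E
```

```text
[ 0.51315868 -0.21661668  0.08725893] [-0.37072476  0.75733577  0.19905751]
```

View pics/a7.png

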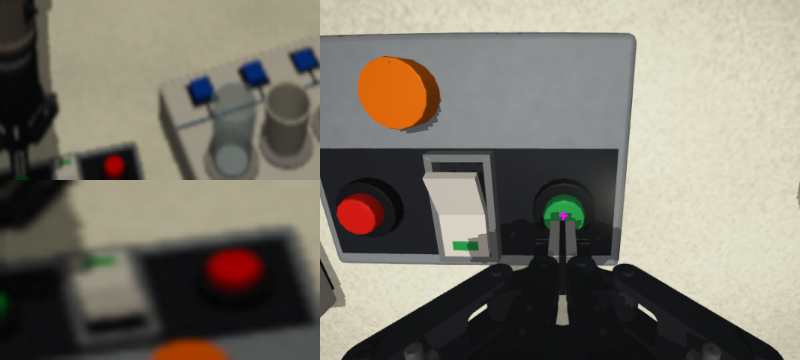

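The wrist view shows the rocker on and the tips over the green button at about (563,216). Pressing.

Call:
jog_arm(deltas=[[0, 0, -0.008, 0, 0, 0, 0], [0, 0, -0.006, 0, 0, 0, 0], [0, 0, -0.004, 0, 0, 0, 0], [0, 0, -0.003, 0, 0, 0, 0], [0, 0, -0.003, 0, 0, 0, 0], [0, 0, -0.002, 0, 0, 0, 0], [0, 0, 0, 0, 0, 0, 0]])

```text
t: 13.05
eef_pos: [0.5122, -0.217, 0.0603]
tool_rot: [-0.0, 0.998, -0.068, -0.0]
contact_force: [-2.0, 0.7, 5.3]
gripper_width: 0.005
grasp_force: 2.3
```

Call:
jog_arm(deltas=[[0, 0, -0.002, 0, 0, 0, 0], [0, 0, 0, 0, 0, 0, 0]])

```text
t: 13.25
eef_pos: [0.5123, -0.217, 0.0599]
tool_rot: [0.0, 0.998, -0.068, -0.0]
contact_force: [-6.8, 2.9, 18.7]
gripper_width: 0.004
grasp_force: 9.1
```

Call:
jog_arm(deltas=[[0, 0, 0, 0, 0, 0, 0], [0, 0, 0.01, 0, 0, 0, 0], [0, 0, 0.02, 0, 0, 0, 0], [0, 0, 0.04, 0, 0, 0, 0], [0, 0, 0.04, 0, 0, 0, 0], [0, 0, 0.02, 0, 0, 0, 0], [0, 0, 0, 0, 0, 0, 0], [0, 0, 0, 0, 0, 0, 0]])

```text
t: 14.05
eef_pos: [0.5125, -0.2171, 0.1883]
tool_rot: [0.0, 0.998, -0.068, 0.0]
contact_force: [-0.3, -0.8, -0.7]
gripper_width: 0.0
grasp_force: 0.0
```

```bash
python3 - <<'E'
from station import bot
from h import *
w=bot.read_camera("wrist");s=bot.read_camera("scene")
a=cv2.resize(s["img"][140:320,220:480],(400,300));b=cv2.resize(w["img"],(400,300))
cv2.imwrite("pics/a8.png",np.hstack([a,b])[:,:,::-1])
E
```

```text
(no output)
```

View pics/a8.png

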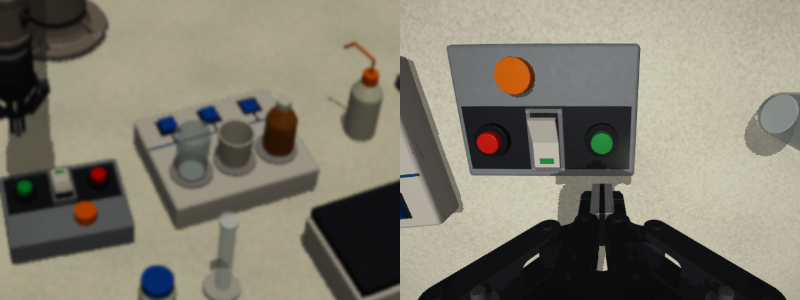

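Everything is standing in place, the rocker is on, the green button is up again, and the arm is clear. Handing in.

```bash
python3 -c "
from station import bot
print(bot.hand_in())"
```

```text
the job is handed in; nothing more can be done
None
```

I handed the job in at about 14 s with all three presses made in order: mains rocker fully on, left key (in front of the amber bottle) all the way in, green start button fully down and released. Nothing else was pressed or moved, though the hand-in gave no verdict.

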